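# Hang the drill gauge and hold its label pressed into the rack's rail

### The job

First hang the steel drill gauge plate by its eye on the rack's peg and let go of it. Then take the yellow label holder by its tab, push it upright, its white label facing the rack's front (the same way as the peg points), down behind the lip of the rack's label rail until it is fully home against the springy strip, without ramming it, and finish while still holding it pressed home so that I can drive the locking screw. Leave the loose cup, bolt and block where they lie.

Things in the scene. Friction and masses are not known exactly. Their poses are not given: they have to be found in the camera images.
- rack: Tool rack fixed to the table, grey base 100x250x10 mm. Axes: x to its back, y to its left, z up; origin under its base. Left (y = +70 mm): blue upright panel 70 mm wide, front face at x = 0, top at z = 141 mm, with a steel peg pointing to -x. Right (y = -60 mm): aluminium label rail, an upward-open channel along y between a front lip and a back wall
- peg_root (a point): Where the peg's axis leaves the blue panel; axes as the rack. The peg is 8 mm thick, 60 mm long and rises 5 mm towards its tip
- peg_tip (a point): The free end of the peg (centre of its round end)
- rail_slot (a point): Middle of the label rail, at the top of its red spring strip when up (30 mm above the table); axes as the rack. The channel is 12 mm clear in x and 72 mm in y. The lip reaches z = 51 mm above the table, the back wall 63 mm; both then flare outward (to 60 and 72 mm), so the mouth is wider
- spring_strip (a joint): Travel of the red strip in the bottom of the rail: 0 is up, 0.008 m is fully down on its stop. The spring pushes up with 3.6 N at 0 and 8.4 N at 0.008; it rises again when let go
- gauge_stand: Grey slotted stand 60x86 mm, 35 mm high, fixed; the gauge plate stands in its slot (floor 10 mm above the table, 11 mm wide along x, 25 mm deep). Origin under its centre, x across the slot
- label_stand: Grey slotted stand 60x86 mm, 35 mm high, fixed; the label holder stands in its slot (floor 10 mm above the table, 11 mm wide along x, 25 mm deep). Origin under its centre, x across the slot
- gauge_plate: Loose steel drill gauge plate, upright: 8 mm thick (x); blade 64 mm wide (y) and 66 mm high, above it a head 40 mm wide, top at 136 mm; about 0.14 kg; origin in the middle of its bottom edge. Dark discs are only printed on it; its one through hole is the eye
- gauge_eye (a point): Centre of the plate's eye, an 18 mm through hole along x, 86 mm above its bottom edge and 50 mm below its top
- label_holder: Loose yellow label holder, upright: 8 mm thick (x); lower part 64 mm wide (y) and 66 mm high, above it a grip tab 36 mm wide, top at 95 mm; about 0.06 kg. White label with a blue stripe on the side at -x
- holder_foot (a point): Middle of the label holder's bottom edge (its origin)
- label_face (a point): Middle of the white label, on the holder's -x face, 48 mm above its foot
- spare_cup: Loose off-white cup ring 62 mm wide, 28 mm high: leave alone. Origin under its centre
- bolt_0: Loose black bolt 13x47x13 mm: leave alone
- sensor_block: Loose metal block 38x52x30 mm: leave alone

How it is judged:
On the way, in this order (a step that is already met when the one before it is completed fails the run):
1. the gauge plate hangs by its eye on the peg, let go (x of gauge_eye in the frame of peg_root between -0.06 and 0 m and y of gauge_eye in the frame of peg_root between -0.009 and 0.009 m and z of gauge_eye in the frame of peg_root between -0.011 and 0.006 m and angle between gauge_plate's own z axis and vertical below 0.35 rad and contact force between gauge_plate and rack above 0.2 N and contact force between gauge_plate and the arm below 0.1 N and contact force between gauge_plate and gauge_stand below 0.1 N and linear speed of gauge_plate below 0.03 m/s), for 0.2 s.
2. the label holder is behind the lip, pressed home and held (x of label_face in the frame of rail_slot below 0 m and x of holder_foot in the frame of rail_slot between -0.004 and 0.004 m and y of holder_foot in the frame of rail_slot between -0.008 and 0.008 m and z of holder_foot in the frame of rail_slot below -0.006 m and angle between label_holder's own z axis and vertical below 0.15 rad and value of joint spring_strip above 0.006 m and contact force between the fingers and label_holder above 2 N and contact force between label_holder and rack above 2 N and linear speed of label_holder below 0.03 m/s), for 0.3 s.
At the end, for the whole second after the job is handed in: Gauge plate at rest on the peg by its eye (within 9 mm sideways, 11 below to 6 mm above the root), untouched by arm or stand. Label holder upright (0.15 rad) behind the lip, label to the front (4 mm in x, 8 in y), foot and strip pressed over 6 mm down; fingers on it and it on the rack over 2 N (all of step 1 and all of step 2); the arm keeps its last pose, push and grip.
It fails at once if the label holder is rammed into the rack with more than 60 N (contact force between label_holder and rack above 60 N).
It fails at once if bolt_0 is moved more than 20 mm (distance of bolt_0 from where it was at the start of the episode above 0.02 m).
It fails at once if sensor_block is moved more than 20 mm (distance of sensor_block from where it was at the start of the episode above 0.02 m).
It fails at once if spare_cup is moved more than 20 mm (distance of spare_cup from where it was at the start of the episode above 0.02 m).
It also fails if it takes over 64 s, if anything falls off the work surface, if the arm or the gripper's body presses on something with over 40 N, if the wrist force passes 120 N, or if a joint passes its speed limit or range.

### The arm

A 7-joint arm with a two-finger parallel gripper is mounted at the origin on a cart in front of the work surface, level with it; the furniture and walls round the work are solid. World frame = base frame: x ahead of the robot, y to its left, z up, the work surface at z = 0. Lengths are in m, angles in rad, forces in N, time in s.
With the tool pointing down it reaches from about 0.425 to 0.925 m from the base axis. Payload 6.8 kg.
Tool frame: the origin (TCP) lies at the very end of the fingers, on their centre line; the grasp point (between the pads) lies 19 mm behind it; z points along the fingers, y is the line along which they close (so a half turn about z gives the same grasp; the last joint's range is limited). The gripper opens to 88 mm and grips with 3 to 60 N. Pads are 20 mm wide; open, the fingers measure 115 mm over their backs; the gripper's body (75 mm by 178 mm) begins 61 mm behind the grasp point.
Start: joints at [-1.403, 0.477, 0.022, 1.555, -0.011, 1.109, -0.083], TCP at [0.184, 0.65, 0.223] pointing down, gripper open.
Joint ranges: [-2.96, 2.96], [-0.34, 2.1], [-1.41, 1.46], [0.24, 2.44], [-1.37, 4.51], [0.17, 1.92], [-2.96, 2.96]. Speed limits (rad/s): [2.39, 2.39, 3.14, 3.14, 3.14, 3.14, 3.14].

### API

Orientations are given as a rotation vector (axis times angle).
In Python, from bench import observe, vision, job_done gives the robot as it stands.
- The arm moves only by the tool servo_tool, never from a script. Its arguments are lists of equal length, an entry for each row: "travel": the shift along the tool's x, y, z in cm, a list of three; "twist": the turn about the tool's z in rad. In form: {"travel": [[dx, dy, dz], ...], "twist": [twist, ...]}. A call has 1 to 8 rows; each row is the pose to reach, as a shift and turn from the pose commanded when the call began, along the tool's axes at that moment; what a row does not reach only later rows make up. A row lasts 1/12 s, in which the tool goes at most 41.7 mm and 7.16 degrees, less where a joint would pass 70% of its speed; a pose out of reach is approached as far as the arm can. A call with a gripper value outside its range is refused whole. "gripper" is the closure, from -1 (fully open) to 1 (shut), set as the call begins (left out, the last holds). The fingers move at their own pace and stop on an object; the grip force is fixed at half the most. Time passes only in rows, so rows that repeat a pose let the fingers close. It gives the time, the measured TCP pose, the force, the opening and the grip force at its end, in the units of the state.
- observe(): the state, without advancing time (a new reading comes with each control period).
- vision.grab_frame(name): name is "scene" or "top" or "wrist"; returns the picture (420x560x3 uint8, red, green, blue); there is no depth.
- vision.camera_model(name): a dict with "vfov" (degrees; the focal length in pixels is half the picture's height over the tangent of half this angle, whatever the lens; pixels are square), "cx", "cy" (the principal point, pixels), "k1" (the pictures are not rectified: a ray, as slopes to the right and down, at radius r is drawn at 1 + k1 r^2 times it, then the intrinsics apply), "position" and "orientation" of the camera in the world. Camera axes: x right, y down, z forward; pixel columns grow to the right and rows downward; lengths in m; the calibration is good to about 2 mm. A picture is of the moment at which its call begins: read the wrist's pose just before it. camera_model takes no time and is no camera call; for the wrist camera it gives the pose at the moment of the call.
- job_done(): hands the job in; it is judged then, once.
The state is a dict: "time_s": time; "joint_positions": joint angles; "joint_vel": joint speeds; "effort": joint torques, N m; "ee_pos": TCP position; "eef_rot": TCP orientation; "wrist_force": force on the tool from outside, world axes, zero at the start; "ft_torque": the same for the moment, N m; "finger_gap": opening from 0.0 (shut) to 1.0 (fully open); "gripper_force": force on a finger pad.
Only numpy, scipy, OpenCV 4.12 (cv2) and the standard library are available. Lean on these libraries where they do the work, as an engineer would, in place of code of your own. Each camera call takes 0.05 s, during which the arm holds its last target. There are 200 camera calls.

## Working session

There is one attempt and no reset: what is moved stays moved. The work goes in short steps, Python scripts to look and compute and a tool call to move; the robot and the scene stay as the last step left them, time stands still between calls to the robot, and variables do not carry over. Pictures are saved under pics/ and viewed, at most 10 in all, crops included, and the job is handed in when it is done.

Besides the shell and the picture viewer there is one more tool, called after ">>>" as name(argument=value, ...), one argument or row to a line, values as JSON. servo_tool: Moves the arm, as the interface text tells. Its arguments: {"type":"object","properties":{"travel":{"type":"array","items":{"type":"array","items":{"type":"number"}}},"twist":{"type":"array","items":{"type":"number"}},"gripper":{"type":"number"}},"required":["travel","twist"]}

```bash
mkdir -p pics; ls; python3 - <<'E'
from bench import observe, vision
import cv2,json
s=observe(); print(s['time_s'],s['ee_pos'],s['eef_rot'],s['finger_gap'])
for n in ('scene','top','wrist'):
    print(n,vision.camera_model(n))
    cv2.imwrite(f'pics/{n}0.png',vision.grab_frame(n)[:,:,::-1])
E
```

```text
pics
0.0 [0.18366451 0.64893997 0.22171211] [-4.31783561e-01 -3.11163862e+00  2.73827028e-03] 0.9990454049810519
scene {'vfov': 51.15912569785008, 'cx': 281.25989573367264, 'cy': 208.93056074060078, 'k1': -0.09140902736701223, 'position': array([-0.37931142,  0.68837476,  0.59574537]), 'orientation': array([-1.07316961,  2.01726067, -1.33958226])}
top {'vfov': 48.26597624003359, 'cx': 274.6555341224002, 'cy': 203.65405538773103, 'k1': -0.08349439945337234, 'position': array([0.35404298, 0.03514017, 1.25830277]), 'orientation': array([-2.11191989,  2.14677649, -0.14180393])}
wrist {'vfov': 71.93680772269035, 'cx': 279.59094999493215, 'cy': 208.41083598811818, 'k1': 0.0026261207609701927, 'position': array([0.10610719, 0.67141335, 0.38395574]), 'orientation': array([2.3070103 , 1.74624319, 0.25874668])}
```

View pics/top0.png

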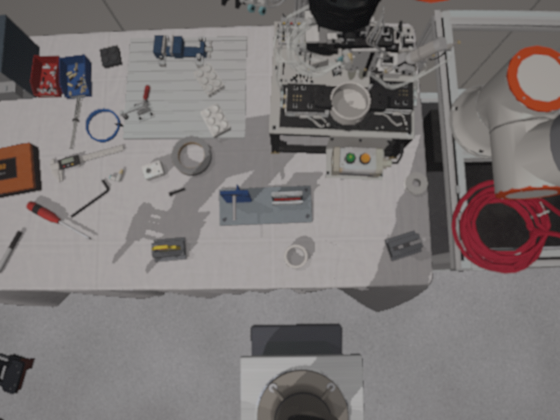

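View pics/scene0.png

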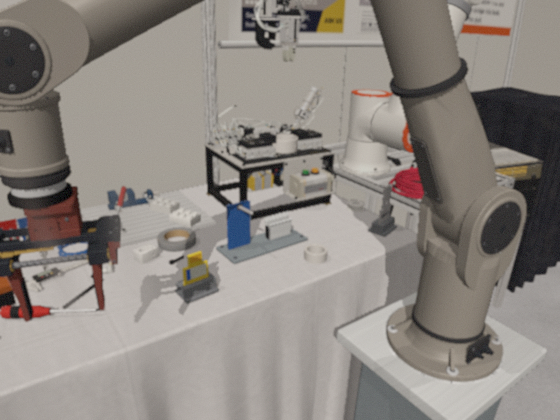

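Top view: rack base about (265,205), yellow holder in its stand (168,248), gauge stand (405,245), cup (297,257), block (152,170), bolt (177,191). I'll enlarge those.

```bash
python3 - <<'E'
import cv2,numpy as np
t=cv2.imread('pics/top0.png');s=cv2.imread('pics/scene0.png')
def c(im,x,y,w,h,W,H): return cv2.resize(im[y:y+h,x:x+w],(W,H),interpolation=cv2.INTER_CUBIC)
a=np.hstack([c(t,210,175,110,60,440,240),c(t,145,225,45,40,180,240)[:, :180],c(t,380,225,50,40,180,240)])
b=np.hstack([c(s,210,190,110,75,440,360)[:,:440],c(s,165,240,60,60,180,360)[:, :180],c(s,360,175,50,70,180,360)])
cv2.imwrite('pics/m1.png',np.vstack([a,b]))
E
cat > h.py <<'E'
import numpy as np,cv2
from scipy.spatial.transform import Rotation as R
from bench import observe,vision
def ray(m,u,v,H=420):
    f=H/2/np.tan(np.radians(m['vfov'])/2)
    d=np.array([(u-m['cx'])/f,(v-m['cy'])/f]); p=d.copy()
    for _ in range(20): p=d/(1+m['k1']*(p@p))
    w=R.from_rotvec(m['orientation']).apply([p[0],p[1],1]); return np.array(m['position']),w
def onz(m,u,v,z):
    o,w=ray(m,u,v); return o+w*(z-o[2])/w[2]
def proj(m,P,H=420):
    f=H/2/np.tan(np.radians(m['vfov'])/2)
    q=R.from_rotvec(m['orientation']).inv().apply(np.asarray(P)-m['position']);p=q[...,:2]/q[...,2:]
    p=p*(1+m['k1']*(p**2).sum(-1,keepdims=True)); return p*f+[m['cx'],m['cy']]
def tri(m1,p1,m2,p2):
    A=np.zeros((3,3));b=np.zeros(3)
    for m,p in((m1,p1),(m2,p2)):
        o,w=ray(m,*p);w=w/np.linalg.norm(w);M=np.eye(3)-np.outer(w,w);A+=M;b+=M@o
    return np.linalg.solve(A,b)
E
python3 - <<'E'
from h import *
m=vision.camera_model('top')
for n,p,z in(('rackTL',(220,188),.01),('TR',(313,186),.01),('BR',(313,222),.01),('BL',(220,225),.01),('lab',(168,248),.035),('gau',(405,245),.035),('cup',(297,257),.03),('block',(152,170),.03),('bolt',(177,191),.01)):
    print(n,onz(m,*p,z).round(3))
E
```

```text
rackTL [0.597 0.211 0.01 ]
TR [ 0.597 -0.042  0.01 ]
BR [ 0.499 -0.039  0.01 ]
BL [0.495 0.211 0.01 ]
lab [0.434 0.345 0.035]
gau [ 0.432 -0.276  0.035]
cup [0.406 0.006 0.03 ]
block [0.646 0.395 0.03 ]
bolt [0.591 0.329 0.01 ]
```

View pics/m1.png

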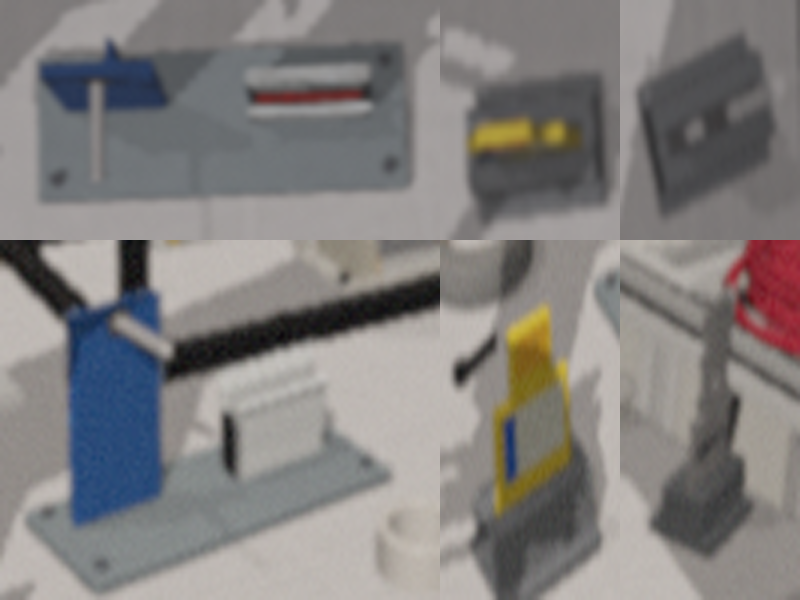

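The white label already faces the robot, the same way as the peg. The gauge stand is yawed about +25°, and the rack is nearly square to the world. I'll move over the label stand for a close look.

>>> servo_tool(
  travel=[
    [-32,-22.5,-6],
    [-32,-22.5,-6],
    [-32,-22.5,-6],
    [-32,-22.5,-6],
    [-32,-22.5,-6],
    [-32,-22.5,-6],
    [-32,-22.5,-6],
    [-32,-22.5,-6],
  ],
  twist=[-0.276,-0.276,-0.276,-0.276,-0.276,-0.276,-0.276,-0.276],
)

```text
time_s: 0.82
ee_pos: [0.3924, 0.3918, 0.2734]
eef_rot: [0.0, -3.141, 0.0]
wrist_force: [1.1, 0.6, -0.5]
finger_gap: 0.999
gripper_force: 0.0
```

```bash
cat >> h.py <<'E'
def shot(name):
    m=vision.camera_model('wrist'); im=vision.grab_frame('wrist')[:,:,::-1]
    cv2.imwrite(f'pics/{name}.png',im); np.save(f'pics/{name}.npy',m,allow_pickle=True); return m,im
E
python3 - <<'E'
from h import *
m,_=shot('w1'); s=observe();print(s['ee_pos'],s['joint_vel'].round(2) if hasattr(s['joint_vel'],'round') else '')
print(m['position'],onz(m,280,210,0),onz(m,0,0,0),onz(m,559,419,0))
for P in [(.434,.345,.08),(.55,.155,.1),(.54,.026,.05)]: print(proj(m,np.array(P)))
E
```

```text
[0.39969528 0.38410928 0.27490917] [-0.04  0.02  0.01 -0.02  0.02 -0.02 -0.17]
[0.31173284 0.39200532 0.43560236] [0.44714458 0.39295524 0.        ] [ 1.64586178e-01  3.25520614e-02 -5.55111512e-17] [ 8.87485399e-01  9.55307745e-01 -5.55111512e-17]
[243.19210918 218.59925888]
[103.41263411 304.83346845]
[ 35.47596032 278.82348274]
```

View pics/w1.png

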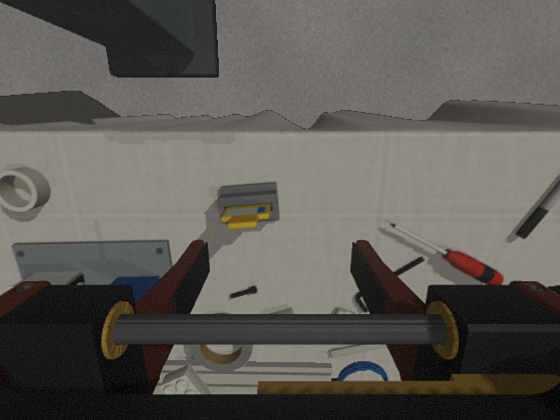

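The wrist view shows the holder in its stand at about (248,213), the bolt at (243,292) and the rack at lower left. Next I'll look at the rack from above.

>>> servo_tool(
  travel=[
    [-14,-30,-2.5],
    [-14,-30,-2.5],
    [-14,-30,-2.5],
    [-14,-30,-2.5],
    [-14,-30,-2.5],
    [-14,-30,-2.5],
    [-14,-30,-2.5],
    [-14,-30,-2.5],
  ],
  twist=[0,0,0,0,0,0,0,0],
)

```text
time_s: 1.53
ee_pos: [0.532, 0.0917, 0.2984]
eef_rot: [0.0, 3.141, 0.0]
wrist_force: [0.8, 0.6, 0.7]
finger_gap: 1.002
gripper_force: 0.0
```

>>> servo_tool(
  travel=[
    [0,0,0],
    [0,0,0],
  ],
  twist=[0,0],
)

```text
time_s: 1.7
ee_pos: [0.5323, 0.0912, 0.2982]
eef_rot: [0.008, 3.141, -0.001]
wrist_force: [-1.0, 0.7, 0.3]
finger_gap: 1.001
gripper_force: 0.0
```

```bash
python3 - <<'E'
from h import *
m,im=shot('w2'); s=observe();print(s['ee_pos'],m['position'])
cv2.imwrite('pics/w2b.png',cv2.resize(im,(800,600),interpolation=cv2.INTER_CUBIC))
E
```

```text
[0.53154795 0.09352092 0.29794839] [0.45154978 0.09194218 0.46034237]
```

View pics/w2b.png

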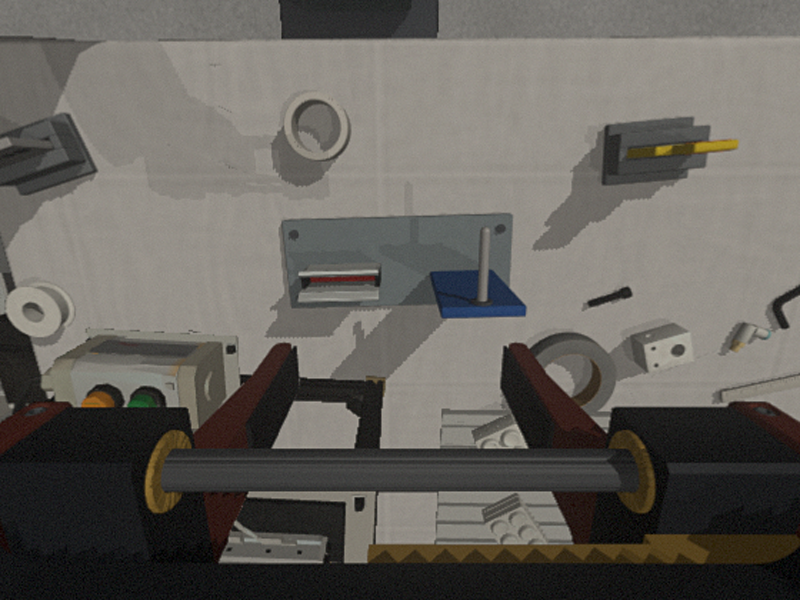

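The rack is clear in this view (800-px scale): base front edge (284,221)–(512,214), peg tip (485,230), peg root (483,303), red strip (302,281)–(378,277). Next I'll measure these.

```bash
python3 - <<'E'
from h import *
im=cv2.imread('pics/w2.png');m=np.load('pics/w2.npy',allow_pickle=True).item()
hsv=cv2.cvtColor(im,cv2.COLOR_BGR2HSV)
g=cv2.cvtColor(im,cv2.COLOR_BGR2GRAY).astype(float)
# base front edge: strongest downward gradient rows 145-160
pts=[]
for u in range(205,352,4):
    col=cv2.GaussianBlur(g,(3,3),0)[140:165,u];d=np.diff(col);k=d.argmin()
    pts.append((u,140+k+.5,d[k]))
pts=np.array(pts);P=np.array([onz(m,u,v,.01)[:2] for u,v,_ in pts])
c=np.polyfit(P[:,1],P[:,0],1);r=P[:,0]-np.polyval(c,P[:,1]);ok=abs(r)<.0015
c=np.polyfit(P[ok,1],P[ok,0],1);print('front edge yaw deg',-np.degrees(np.arctan(c[0])),c,ok.sum(),len(ok))
# red strip
red=((hsv[...,0]<10)|(hsv[...,0]>170))&(hsv[...,1]>120)
red[:, :200]=0;red[:150]=0;red[210:]=0;red[:,280:]=0
ys,xs=np.nonzero(red);print('red',xs.min(),xs.max(),ys.min(),ys.max(),xs.mean(),ys.mean(),onz(m,xs.min()-.5,ys.mean(),.03),onz(m,xs.max()+.5,ys.mean(),.03),onz(m,xs.mean(),ys.mean(),.03))
blue=((hsv[...,0]>105)&(hsv[...,0]<125)&(hsv[...,1]>150)).astype(np.uint8);blue[:150]=0;blue[235:]=0;blue[:,:280]=0;blue[:,380:]=0
cn=max(cv2.findContours(blue,0,1)[0],key=cv2.contourArea)
ap=cv2.approxPolyDP(cn,2,True)[:,0];print('blue',ap.tolist())
for p in ap: print(p,onz(m,*p,.141).round(4),onz(m,*p,.01).round(4))
for p in ((284,221),(512,214),(512,305),(293,306)):
    print('base',onz(m,p[0]*.7,p[1]*.7,.01).round(4))
# peg
for z in(.1,.11,.12,.13): print(z,'tip',onz(m,485*.7,230*.7,z).round(4),'root',onz(m,483*.7,303*.7,z).round(4))
cv2.imwrite('pics/pz.png',cv2.resize(im[145:230,195:380],(800,368),interpolation=cv2.INTER_CUBIC))
E
```

```text
front edge yaw deg 1.3309725129579824 [-0.02323403  0.49867321] 37 37
red 217 262 193 197 239.6551724137931 194.7793103448276 [ 0.56062641 -0.00529395  0.03      ] [0.56096216 0.06520541 0.03      ] [0.56079505 0.03019063 0.03      ]
blue [[367, 214], [356, 214], [361, 217], [359, 219], [353, 218], [355, 216], [352, 214], [348, 220], [344, 216], [347, 214], [334, 217], [313, 215], [309, 219], [361, 220], [363, 217], [366, 220]]
[367 214] [0.5563 0.1929 0.141 ] [0.5993 0.2343 0.01  ]
[356 214] [0.5563 0.1801 0.141 ] [0.5992 0.2163 0.01  ]
[361 217] [0.56   0.1862 0.141 ] [0.6044 0.2248 0.01  ]
[359 219] [0.5624 0.184  0.141 ] [0.6079 0.2218 0.01  ]
[353 218] [0.5611 0.177  0.141 ] [0.6061 0.2118 0.01  ]
[355 216] [0.5587 0.1791 0.141 ] [0.6026 0.2149 0.01  ]
[352 214] [0.5562 0.1755 0.141 ] [0.5992 0.2097 0.01  ]
[348 220] [0.5636 0.1713 0.141 ] [0.6095 0.2038 0.01  ]
[344 216] [0.5586 0.1663 0.141 ] [0.6026 0.1968 0.01  ]
[347 214] [0.5562 0.1697 0.141 ] [0.5991 0.2015 0.01  ]
[334 217] [0.5598 0.1548 0.141 ] [0.6042 0.1805 0.01  ]
[313 215] [0.5572 0.1302 0.141 ] [0.6006 0.146  0.01  ]
[309 219] [0.5621 0.1257 0.141 ] [0.6075 0.1396 0.01  ]
[361 220] [0.5637 0.1865 0.141 ] [0.6096 0.2252 0.01  ]
[363 217] [0.56   0.1885 0.141 ] [0.6044 0.2281 0.01  ]
[366 220] [0.5637 0.1923 0.141 ] [0.6097 0.2335 0.01  ]
base [ 0.502  -0.0327  0.01  ]
base [0.4957 0.2125 0.01  ]
base [0.5984 0.2201 0.01  ]
base [ 0.5984 -0.0307  0.01  ]
0.1 tip [0.5005 0.166  0.1   ] root [0.567  0.1678 0.1   ]
0.11 tip [0.4991 0.1639 0.11  ] root [0.5638 0.1657 0.11  ]
0.12 tip [0.4978 0.1619 0.12  ] root [0.5606 0.1636 0.12  ]
0.13 tip [0.4964 0.1598 0.13  ] root [0.5574 0.1615 0.13  ]
```

View pics/pz.png

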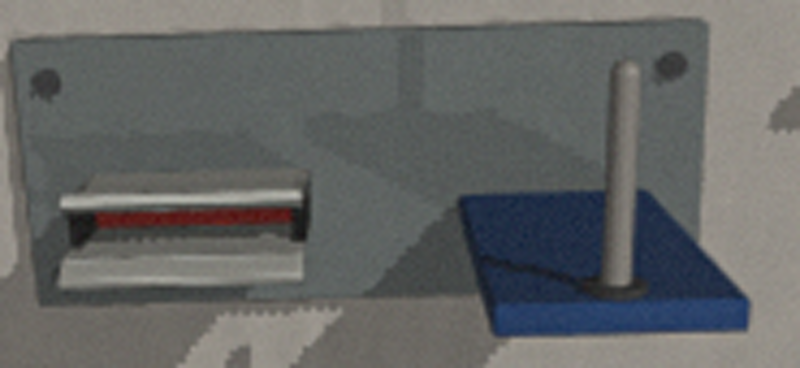

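```bash
python3 - <<'E'
from h import *
m=np.load('pics/w2.npy',allow_pickle=True).item();t=vision.camera_model('top');s=vision.camera_model('scene')
C=lambda x,y:(195+(x+.5)/4.324-.5,145+(y+.5)/4.324-.5)
T=lambda x,y:(210+x/4,175+y/4)
S=lambda x,y:(210+x/4,190+(y-240)/4.8)
tip={'w':C(625,68),'t':T(96,180),'s':S(168,350)};root={'w':C(620,282),'t':T(97,80),'s':S(113,318)}
M={'w':m,'t':t,'s':s}
for n,q in(('tip',tip),('root',root)):
    for a,b in('ws','ts','wt'):
        P=tri(M[a],q[a],M[b],q[b]);print(n,a,b,P.round(4),[(proj(M[k],P)-q[k]).round(1).tolist() for k in 'wts'])
print('lip bend',onz(m,*C(180,208),.051),'back bend',onz(m,*C(180,243),.063),'lip top',onz(m,*C(180,195),.06),'back top',onz(m,*C(180,288),.072))
print('lip ends',onz(m,*C(60,200),.06)[1],onz(m,*C(308,200),.06)[1],'back ends',onz(m,*C(58,285),.072)[1],onz(m,*C(304,280),.072)[1])
for p in(C(494,305),C(748,299)): print(onz(m,*p,.141).round(4))
# holder and gauge
im=cv2.imread('pics/w2.png');hsv=cv2.cvtColor(im,cv2.COLOR_BGR2HSV)
y=((hsv[...,0]>18)&(hsv[...,0]<35)&(hsv[...,1]>120)).astype(np.uint8);y[:80]=0;y[125:]=0;y[:,:400]=0
ys,xs=np.nonzero(y);print('yellow',xs.min(),xs.max(),ys.min(),ys.max())
m1=np.load('pics/w1.npy',allow_pickle=True).item();im=cv2.imread('pics/w1.png')
a=cv2.resize(im[165:245,195:300],(525,400),interpolation=cv2.INTER_CUBIC)
b=cv2.resize(cv2.imread('pics/w2.png')[70:140,400:530],(520,280),interpolation=cv2.INTER_CUBIC)
c=np.zeros((600,800,3),np.uint8);c[:400,:525]=a;c[405:600,:520]=b[:195]
d=cv2.resize(cv2.imread('pics/w2.png')[70:145,0:75],(270,270),interpolation=cv2.INTER_CUBIC);c[:270,528:798]=d
cv2.imwrite('pics/m2.png',c)
E
```

```text
tip w s [0.494 0.157 0.138] [[-0.7, -0.5], [0.7, -0.6], [-0.4, -0.1]]
tip t s [0.492  0.158  0.1388] [[0.5, -2.3], [0.3, 0.2], [-0.3, -0.1]]
tip w t [0.4946 0.1595 0.13  ] [[0.1, -1.0], [0.0, -0.4], [-1.3, 2.9]]
root w s [0.5536 0.161  0.1349] [[0.6, 0.5], [-1.1, 0.3], [0.3, 0.1]]
root t s [0.5553 0.1596 0.134 ] [[-0.8, 1.6], [-0.5, -0.3], [0.5, 0.1]]
root w t [0.5536 0.1592 0.1353] [[-0.8, 0.6], [-0.4, 0.3], [0.9, -0.2]]
lip bend [0.55235186 0.02838087 0.051     ] back bend [0.56125086 0.02966827 0.063     ] lip top [0.54575041 0.02999147 0.06      ] back top [0.57395357 0.0303413  0.072     ]
lip ends -0.009492102048627243 0.0719474487567143 back ends -0.009274485992186082 0.07074912157957826
[0.5574 0.1254 0.141 ]
[0.556  0.1935 0.141 ]
yellow 439 516 98 109
```

View pics/m2.png

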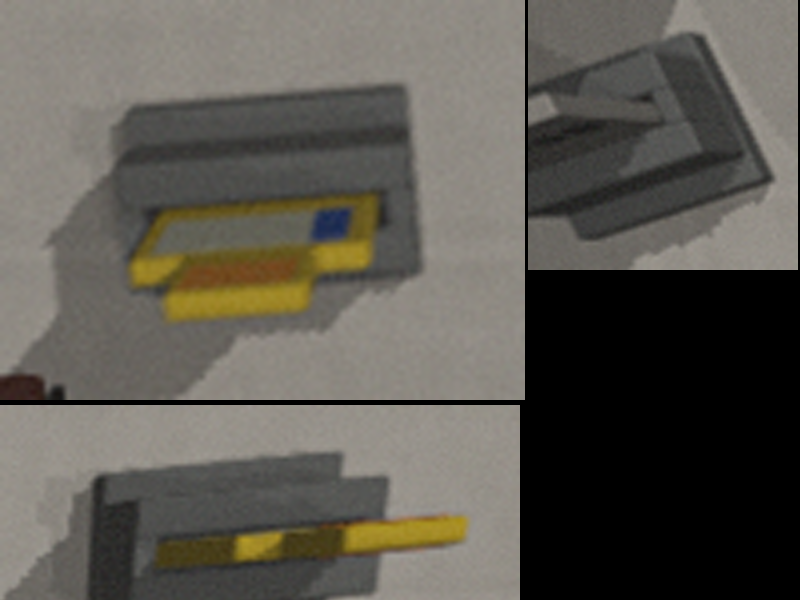

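The holder (upper left) stands upright with its label towards −x. The gauge stand is yawed about +20°. Peg root is about (0.556, 0.160, 0.131), tip about (0.495, 0.158, 0.136), and the slot centre about (0.558, 0.0295). I'm moving over the gauge.

>>> servo_tool(
  travel=[
    [11,-37.5,0],
    [11,-37.5,0],
    [11,-37.5,0],
    [11,-37.5,0],
    [11,-37.5,0],
    [11,-37.5,0],
    [11,-37.5,0],
    [11,-37.5,0],
  ],
  twist=[-0.38,-0.38,-0.38,-0.38,-0.38,-0.38,-0.38,-0.38],
)

```text
time_s: 2.42
ee_pos: [0.4391, -0.2206, 0.2981]
eef_rot: [-0.599, 3.083, 0.001]
wrist_force: [0.6, -0.6, -0.3]
finger_gap: 1.001
gripper_force: 0.0
```

>>> servo_tool(
  travel=[
    [-1,-4,0],
    [-1,-4,0],
    [-1,-4,0],
    [-1,-4,0],
  ],
  twist=[0,0,0,0],
)

```text
time_s: 2.75
ee_pos: [0.464, -0.2523, 0.2976]
eef_rot: [0.598, -3.083, -0.002]
wrist_force: [-0.1, -0.0, 0.1]
finger_gap: 1.002
gripper_force: 0.0
```

```bash
python3 - <<'E'
from h import *
m,im=shot('w3'); s=observe();print(s['ee_pos'],s['eef_rot'],m['position'],m['orientation'])
print(onz(m,280,210,0),proj(m,np.array([.432,-.276,.035])))
cv2.imwrite('pics/w3b.png',cv2.resize(im[60:340,100:460],(771,600),interpolation=cv2.INTER_CUBIC))
E
```

```text
[ 0.46387575 -0.25212653  0.29782039] [ 5.98668468e-01 -3.08348282e+00 -1.87724987e-03] [ 0.38935735 -0.28240677  0.45980132] [1.6539005  2.44995408 0.36652788]
[ 0.52106568 -0.22740126  0.        ] [271.99964941 150.63117342]
```

View pics/w3b.png

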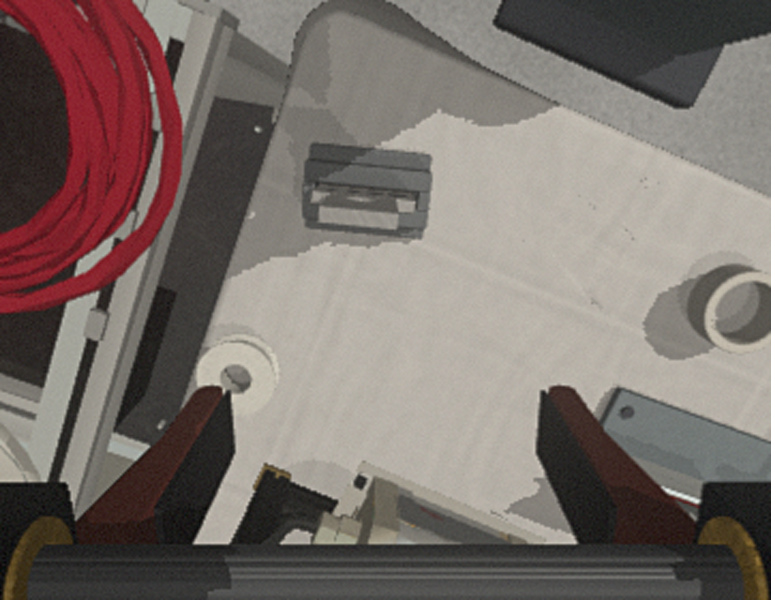

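The gauge stand is centred at (368,192) in this crop, tilted about 4° from the tool's y. The bright 40 mm head top lies at roughly (320–398, 205–228). Its outline comes next.

```bash
python3 - <<'E'
from h import *
m=np.load('pics/w3.npy',allow_pickle=True).item();im=cv2.imread('pics/w3.png')
g=cv2.GaussianBlur(cv2.cvtColor(im,cv2.COLOR_BGR2GRAY),(3,3),0)
x0,y0,x1,y1=244,140,302,172
roi=g[y0:y1,x0:x1]
for t in(120,140,150):
    k=(roi>t).astype(np.uint8)
    for c in cv2.findContours(k,0,1)[0]:
        if cv2.contourArea(c)>40:
            (cx,cy),wh,a=cv2.minAreaRect(c);b=cv2.boxPoints(((cx,cy),wh,a))+[x0,y0]
            print(t,cv2.contourArea(c),(cx+x0,cy+y0),wh,a,'z.146:',[onz(m,*p,.146)[:2].round(4).tolist() for p in b])
print(roi[::1,2::3][:, :].tolist().__str__().replace('], [','\n'))
E
```

```text
120 224.0 (266.98019790649414, 161.1980209350586) (36.617366790771484, 7.1642680168151855) 5.710593223571777 z.146: [[0.4426, -0.2965], [0.4351, -0.2984], [0.4241, -0.2607], [0.4315, -0.2585]]
120 122.0 (272.5, 155.5) (31.0, 57.0) 90.0 z.146: [[0.4216, -0.3092], [0.3991, -0.2533], [0.4294, -0.2403], [0.4526, -0.298]]
140 154.0 (266.9890422821045, 161.10411071777344) (34.65066909790039, 5.757663249969482) 6.009005546569824 z.146: [[0.4414, -0.2958], [0.4354, -0.2973], [0.4251, -0.2615], [0.4311, -0.2597]]
[[73, 73, 72, 83, 93, 99, 100, 100, 100, 102, 102, 102, 104, 108, 106, 101, 100, 96, 106
72, 73, 75, 94, 98, 97, 99, 99, 99, 100, 99, 101, 101, 107, 112, 110, 111, 107, 108
71, 79, 83, 99, 98, 98, 98, 99, 99, 99, 99, 100, 99, 104, 110, 110, 110, 111, 112
69, 83, 91, 98, 98, 99, 98, 99, 98, 98, 99, 98, 99, 102, 109, 110, 108, 111, 112
67, 74, 83, 90, 91, 95, 97, 98, 98, 97, 100, 98, 99, 100, 107, 109, 108, 110, 112
73, 68, 72, 74, 77, 82, 88, 91, 94, 95, 99, 99, 98, 99, 105, 109, 108, 109, 114
84, 77, 77, 70, 71, 74, 73, 76, 81, 85, 92, 94, 96, 98, 102, 109, 108, 108, 115
89, 85, 84, 
[... 1455 characters left out ...]
98, 107, 119, 127, 132, 141, 143, 150, 146, 147, 151, 132, 107, 110, 110, 107, 171
83, 80, 79, 86, 91, 96, 104, 116, 124, 136, 135, 143, 152, 122, 96, 101, 104, 106, 173
97, 93, 86, 83, 81, 80, 84, 90, 94, 104, 108, 122, 135, 106, 83, 88, 99, 108, 177
120, 118, 108, 100, 97, 89, 84, 83, 81, 83, 87, 94, 101, 90, 82, 88, 103, 120, 178
130, 133, 128, 125, 123, 110, 102, 99, 94, 88, 84, 83, 82, 83, 92, 100, 109, 134, 177
129, 133, 134, 135, 135, 127, 122, 123, 119, 108, 99, 96, 87, 86, 101, 105, 109, 142, 176
130, 131, 132, 134, 133, 131, 129, 133, 133, 125, 120, 118, 106, 102, 110, 109, 114, 148, 177
131, 130, 132, 133, 131, 131, 129, 132, 134, 131, 130, 129, 125, 125, 127, 128, 141, 162, 177]]
```

The head top measures 39.5 × 7.7 mm (expected 40 × 8), centred at (0.4333, −0.2785) with yaw 16.2°. I'll grip it across its 40 mm width.

>>> servo_tool(
  travel=[
    [3.8,-1.3,0],
    [3.8,-1.3,0],
    [3.8,-1.3,4],
    [3.8,-1.3,8],
    [3.8,-1.3,12],
    [3.8,-1.3,15],
    [3.8,-1.3,18.2],
    [3.8,-1.3,18.2],
  ],
  twist=[0.098,0.098,0.098,0.098,0.098,0.098,0.098,0.098],
)

```text
time_s: 3.47
ee_pos: [0.4301, -0.2765, 0.1116]
eef_rot: [0.446, -3.102, -0.009]
wrist_force: [-0.5, 1.1, 0.2]
finger_gap: 1.001
gripper_force: 0.0
```

>>> servo_tool(
  travel=[
    [0,0,0],
    [0,0,0],
    [0,0,0],
    [0,0,0],
    [0,0,0],
    [0,0,0],
    [0,0,0],
    [0,0,0],
  ],
  twist=[0,0,0,0,0,0,0,0],
  gripper=1,
)

```text
time_s: 4.13
ee_pos: [0.4331, -0.2806, 0.1164]
eef_rot: [-0.442, 3.11, 0.0]
wrist_force: [-0.2, 0.2, 2.7]
finger_gap: 0.455
gripper_force: 30.0
```

The grip is good: opening 40 mm, 30 N. I'll lift and carry it to a point in front of the peg.

>>> servo_tool(
  travel=[
    [0,0,-4],
    [0,0,-8],
    [0,0,-12],
    [0,0,-14],
    [-1.1,3.3,-14],
    [-2.3,6.6,-14],
    [-3.4,9.9,-14],
    [-4.6,13.2,-14],
  ],
  twist=[0,0,0,0,0,0,0,0],
)

```text
time_s: 4.8
ee_pos: [0.4397, -0.1398, 0.2561]
eef_rot: [0.44, -3.11, -0.0]
wrist_force: [0.8, 0.2, -1.4]
finger_gap: 0.455
gripper_force: 30.0
```

>>> servo_tool(
  travel=[
    [-1.2,3.5,0],
    [-2.4,7,0],
    [-3.6,10.5,0],
    [-4.8,14,0],
    [-6.1,17.6,0],
    [-7.3,21.2,0],
    [-8.5,24.7,0],
    [-9.7,28.2,0],
  ],
  twist=[0.03,0.06,0.1,0.13,0.16,0.2,0.23,0.26],
)

```text
time_s: 5.47
ee_pos: [0.4545, 0.1584, 0.256]
eef_rot: [0.032, -3.141, 0.0]
wrist_force: [2.1, -0.4, -1.3]
finger_gap: 0.453
gripper_force: 30.0
```

>>> servo_tool(
  travel=[
    [0,0,3],
    [0,0,6],
    [0,0,8],
    [0,0,10],
    [0,0,10],
    [0,0,10],
  ],
  twist=[0,0,0,0,0,0],
)

```text
time_s: 5.97
ee_pos: [0.4543, 0.1562, 0.1555]
eef_rot: [0.034, -3.139, 0.002]
wrist_force: [0.8, 0.1, -1.8]
finger_gap: 0.453
gripper_force: 30.0
```

```bash
python3 - <<'E'
from h import *
s=observe();print(s['time_s'],s['ee_pos'],s['eef_rot'],s['wrist_force'],s['finger_gap'])
im=vision.grab_frame('scene')[:,:,::-1];cv2.imwrite('pics/s1.png',im)
t=vision.grab_frame('top')[:,:,::-1];cv2.imwrite('pics/t1.png',t)
a=cv2.resize(im[165:275,190:310],(600,550),interpolation=cv2.INTER_CUBIC);b=cv2.resize(t[160:270,215:255],(200,550),interpolation=cv2.INTER_CUBIC)
cv2.imwrite('pics/m3.png',np.hstack([a,b]))
ms=vision.camera_model('scene')
e=np.array(s['ee_pos'])+[0,0,-.020];print('eye proj',proj(ms,e),'tip',proj(ms,np.array([.495,.158,.135])),'root',proj(ms,np.array([.556,.16,.13])))
E
```

```text
5.9667 [0.45427572 0.15624431 0.15553882] [ 3.43318325e-02 -3.13884465e+00  2.42191815e-03] [ 0.76737022  0.10982579 -1.8357081 ] 0.45313359919031393
eye proj [260.21188272 219.20695604] tip [251.071963  213.8265117] root [238.49501514 207.68402354]
```

View pics/m3.png

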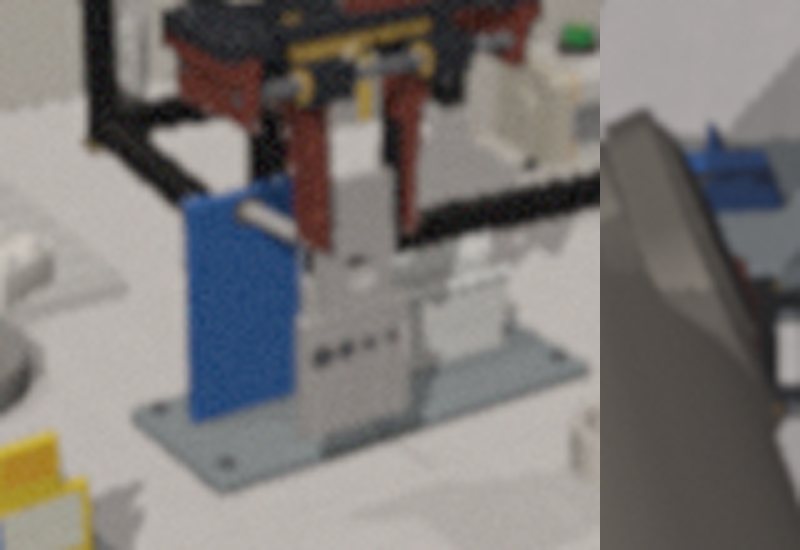

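The eye at crop (362,272) sits in front of the peg, whose tip is near (300,245). Reprojections agree to within 1–2 px. I'll insert slowly and watch the force.

>>> servo_tool(
  travel=[
    [0,0.15,-0.2],
    [-1,0.15,-0.2],
    [-2,0.15,-0.2],
    [-3,0.15,-0.2],
    [-3.7,0.15,-0.2],
    [-4.4,0.15,-0.2],
    [-5.2,0.15,-0.2],
    [-5.2,0.15,-0.2],
  ],
  twist=[0,0,0,0,0,0,0,0],
)

```text
time_s: 6.73
ee_pos: [0.5088, 0.1594, 0.1582]
eef_rot: [-0.034, 3.14, -0.0]
wrist_force: [-0.4, -0.0, -1.7]
finger_gap: 0.45
gripper_force: 30.0
```

>>> servo_tool(
  travel=[
    [-0.7,0,0.05],
    [-1.4,0,0.1],
    [-2,0,0.15],
    [-2.6,0,0.2],
    [-2.6,0,0.2],
  ],
  twist=[0,0,0,0,0],
)

```text
time_s: 7.15
ee_pos: [0.5343, 0.16, 0.1561]
eef_rot: [-0.034, 3.141, -0.0]
wrist_force: [0.1, 0.2, -1.6]
finger_gap: 0.453
gripper_force: 30.0
```

>>> servo_tool(
  travel=[
    [0,0,0.2],
    [0,0,0.4],
    [0,0,0.5],
    [0,0,0.5],
  ],
  twist=[0,0,0,0],
)

```text
time_s: 7.48
ee_pos: [0.5325, 0.16, 0.1508]
eef_rot: [0.035, -3.141, 0.0]
wrist_force: [-0.3, 1.0, -2.5]
finger_gap: 0.452
gripper_force: 30.0
```

>>> servo_tool(
  travel=[
    [0,0,0.15],
    [0,0,0.3],
    [0,0,0.3],
  ],
  twist=[0,0,0],
)

```text
time_s: 7.73
ee_pos: [0.5331, 0.1601, 0.1484]
eef_rot: [-0.035, 3.141, 0.0]
wrist_force: [-0.9, -0.9, 0.3]
finger_gap: 0.456
gripper_force: 30.0
```

The weight is now on the peg, so I'll release.

>>> servo_tool(
  travel=[
    [0,0,0],
    [0,0,0],
    [0,0,0],
    [0,0,0],
    [0,0,0],
    [0,0,0],
  ],
  twist=[0,0,0,0,0,0],
  gripper=-0.6,
)

```text
time_s: 8.23
ee_pos: [0.533, 0.16, 0.1482]
eef_rot: [-0.035, 3.141, 0.0]
wrist_force: [-0.4, -0.2, -0.3]
finger_gap: 0.793
gripper_force: 0.0
```

>>> servo_tool(
  travel=[
    [0,0,-1],
    [0,0,-3],
    [0,0,-6],
    [0,0,-9],
    [0,0,-12],
    [0,0,-15],
    [0,0,-15],
  ],
  twist=[0,0,0,0,0,0,0],
)

```text
time_s: 8.82
ee_pos: [0.536, 0.1608, 0.3053]
eef_rot: [-0.034, 3.132, 0.007]
wrist_force: [0.8, -0.5, 0.7]
finger_gap: 0.8
gripper_force: 0.0
```

```bash
python3 - <<'E'
from h import *
s=observe();print(s['time_s'],s['ee_pos'],s['wrist_force'],s['finger_gap'])
im=vision.grab_frame('scene')[:,:,::-1];cv2.imwrite('pics/s2.png',im)
m,w=shot('w4')
cv2.imwrite('pics/m4.png',np.hstack([cv2.resize(im[165:285,190:310],(400,400),interpolation=cv2.INTER_CUBIC),cv2.resize(w[110:310,180:380],(400,400),interpolation=cv2.INTER_CUBIC)]))
# holder from w1 & w2: yellow tab
for n,box in(('w1',(195,165,300,245)),('w2',(400,70,530,140))):
    mm=np.load(f'pics/{n}.npy',allow_pickle=True).item();I=cv2.imread(f'pics/{n}.png');x0,y0,x1,y1=box
    h=cv2.cvtColor(I,cv2.COLOR_BGR2HSV)[y0:y1,x0:x1]
    k=((h[...,0]>22)&(h[...,0]<32)&(h[...,1]>150)&(h[...,2]>150)).astype(np.uint8)
    for c in cv2.findContours(k,0,1)[0]:
        if cv2.contourArea(c)>25:
            b=cv2.boxPoints(cv2.minAreaRect(c))+[x0,y0];print(n,cv2.contourArea(c),b.round(1).tolist(),[onz(mm,*p,.105)[:2].round(4).tolist() for p in b])
E
```

```text
8.8167 [0.53600789 0.16076805 0.30533269] [ 0.78823598 -0.51855515  0.74244849] 0.8000878699005077
w1 59.5 [[228.9, 224.0], [254.9, 222.2], [255.1, 225.7], [229.1, 227.6]] [[0.4324, 0.3307], [0.4299, 0.3623], [0.4345, 0.3625], [0.437, 0.3307]]
w2 107.5 [[486.7, 100.2], [515.0, 97.6], [515.4, 102.5], [487.1, 105.1]] [[0.431, 0.3303], [0.4284, 0.3621], [0.4337, 0.3638], [0.4363, 0.3319]]
```

View pics/m4.png

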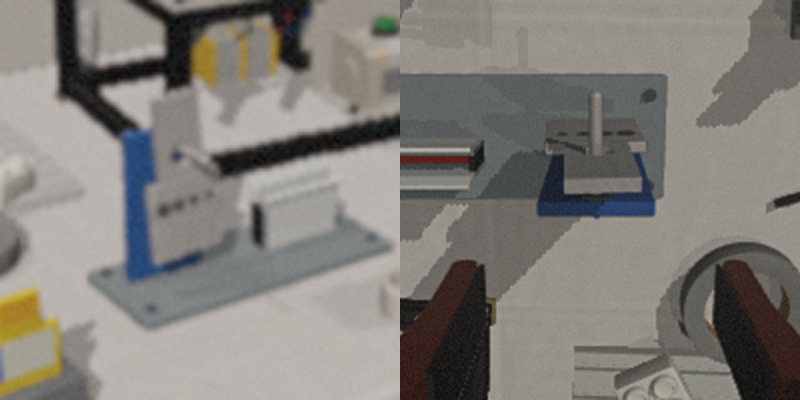

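The plate hangs on the peg through its eye (peg tip visible at (595,95) in front of the plate, head above). Holder tab: centre about (0.433, 0.347), yaw about 4.6°, the same from two views. I'll check the wrist joint before choosing the turn.

```bash
python3 - <<'E'
from h import *
s=observe();print(np.round(s['joint_positions'],3),s['time_s'])
E
```

```text
[-0.602  0.213  0.237  1.76  -0.054  1.171  1.243] 8.9167
```

>>> servo_tool(
  travel=[
    [1.3,2.4,2],
    [2.6,4.8,3],
    [3.9,7.2,4],
    [5.2,9.6,4],
    [6.5,12,4],
    [7.8,14.4,4],
    [9,16.8,4],
    [9.9,18.8,4],
  ],
  twist=[0.12,0.24,0.36,0.48,0.6,0.72,0.84,0.96],
)

```text
time_s: 9.58
ee_pos: [0.4277, 0.347, 0.2568]
eef_rot: [-1.425, -2.798, 0.004]
wrist_force: [0.5, -0.3, 0.7]
finger_gap: 0.799
gripper_force: 0.0
```

>>> servo_tool(
  travel=[
    [0,0,0],
    [0,0,0],
    [0,0,0],
    [0,0,0],
    [0,0,0],
    [0,0,0],
  ],
  twist=[0.12,0.24,0.36,0.48,0.553,0.553],
)

```text
time_s: 10.08
ee_pos: [0.4291, 0.3452, 0.2569]
eef_rot: [2.134, 2.306, -0.004]
wrist_force: [-0.2, 0.1, 0.0]
finger_gap: 0.799
gripper_force: 0.0
```

```bash
python3 - <<'E'
from h import *
from scipy.spatial.transform import Rotation as R
p=[];
for i in range(2):
    m,I=shot(f'w5_{i}');s=observe();p.append(s['ee_pos'])
M=R.from_rotvec(s['eef_rot']).as_matrix();print(np.mean(p,0),'tool x',M[:,0].round(3),'y',M[:,1].round(3),s['joint_positions'][6],s['time_s'])
print('expected px tab',proj(m,np.array([.433,.347,.105])))
h=cv2.cvtColor(I,cv2.COLOR_BGR2HSV)
k=((h[...,0]>18)&(h[...,0]<34)&(h[...,1]>110)&(h[...,2]>60)).astype(np.uint8)
for c in cv2.findContours(k,0,1)[0]:
    if cv2.contourArea(c)>60:
        b=cv2.boxPoints(cv2.minAreaRect(c));print(cv2.contourArea(c),cv2.boundingRect(c),b.round(1).tolist(),[onz(m,*q,.105)[:2].round(4).tolist() for q in b])
for P in [(.433+a,.347+b,.105) for a in(-.004,.004) for b in(-.018,.018)]: print(proj(m,np.array(P)).round(1))
E
```

```text
[0.42926839 0.34537354 0.2571659 ] tool x [-0.083  0.997 -0.001] y [ 0.997  0.083 -0.001] -0.6219555375861502 10.1833
expected px tab [283.5713342  194.04212392]
3393.0 (220, 374, 314, 21) [[220.0, 374.0], [533.0, 374.0], [533.0, 394.0], [220.0, 394.0]] [[0.3678, 0.0852], [0.7952, 0.1223], [0.8071, 0.0876], [0.3686, 0.0494]]
626.0 (397, 301, 28, 58) [[395.29998779296875, 302.3999938964844], [418.1000061035156, 298.79998779296875], [427.20001220703125, 356.70001220703125], [404.3999938964844, 360.29998779296875]] [[0.5853, 0.2187], [0.6127, 0.2262], [0.6447, 0.1386], [0.6155, 0.1301]]
210.0 (136, 301, 18, 58) [[134.5, 357.6000061035156], [138.6999969482422, 300.0], [153.0, 301.0], [148.8000030517578, 358.6000061035156]] [[0.2521, 0.1037], [0.2631, 0.195], [0.281, 0.195], [0.2713, 0.1035]]
315.0 (281, 156, 7, 57) [[281.0, 212.0], [281.0, 156.0], [287.0, 156.0], [287.0, 212.0]] [[0.4319, 0.3257], [0.4266, 0.3888], [0.433, 0.3893], [0.4387, 0.3263]]
[278.7 209.1]
[281.4 177.9]
[285.7 209.6]
[288.6 178.5]
```

>>> servo_tool(
  travel=[
    [0.1,0.4,0],
    [0.1,0.4,4],
    [0.1,0.4,8],
    [0.1,0.4,12],
    [0.1,0.4,15],
    [0.1,0.4,17.5],
    [0.1,0.4,17.5],
    [0.1,0.4,17.5],
  ],
  twist=[0,0,0,0,0,0,0,0],
)

```text
time_s: 10.85
ee_pos: [0.4335, 0.3465, 0.0824]
eef_rot: [2.13, 2.309, -0.004]
wrist_force: [0.3, 0.2, 0.8]
finger_gap: 0.798
gripper_force: 0.0
```

>>> servo_tool(
  travel=[
    [0,0,0],
    [0,0,0],
    [0,0,0],
    [0,0,0],
    [0,0,0],
    [0,0,0],
    [0,0,0],
    [0,0,0],
  ],
  twist=[0,0,0,0,0,0,0,0],
  gripper=1,
)

```text
time_s: 11.52
ee_pos: [0.4338, 0.3471, 0.0833]
eef_rot: [-2.131, -2.309, -0.0]
wrist_force: [-1.0, -0.1, -0.2]
finger_gap: 0.234
gripper_force: 0.0
```

Still closing; I'll wait a little longer.

>>> servo_tool(
  travel=[
    [0,0,0],
    [0,0,0],
    [0,0,0],
    [0,0,0],
  ],
  twist=[0,0,0,0],
)

```text
time_s: 11.85
ee_pos: [0.4338, 0.3471, 0.0832]
eef_rot: [-2.131, -2.308, 0.0]
wrist_force: [-0.3, -0.0, -0.0]
finger_gap: 0.09
gripper_force: 30.0
```

The holder is gripped (8 mm). I'll lift it high and carry it over the rail.

>>> servo_tool(
  travel=[
    [0,0,-2],
    [0,0,-6],
    [0,0,-10],
    [0,0,-14],
    [0,0,-18],
    [0,0,-21],
    [-3,0.9,-21],
    [-6.5,1.9,-21],
  ],
  twist=[0,0,0,0,0,0,0,0],
)

```text
time_s: 12.52
ee_pos: [0.4579, 0.2865, 0.2953]
eef_rot: [-2.124, -2.315, -0.008]
wrist_force: [0.3, -0.8, -2.1]
finger_gap: 0.086
gripper_force: 30.0
```

>>> servo_tool(
  travel=[
    [-3.3,1,0],
    [-6.6,2,0],
    [-9.9,3,0],
    [-13.2,4,0],
    [-16.5,5,0],
    [-19.8,5.9,0],
    [-23,6.9,0],
    [-26.2,7.8,0],
  ],
  twist=[0,0,0.01,0.02,0.03,0.04,0.06,0.06],
)

```text
time_s: 13.18
ee_pos: [0.5568, 0.0272, 0.2931]
eef_rot: [-2.2, -2.242, -0.0]
wrist_force: [1.3, -0.4, -1.2]
finger_gap: 0.088
gripper_force: 30.0
```

>>> servo_tool(
  travel=[
    [0,0,4],
    [0,0,8],
    [0,0,10],
    [0,0,11],
    [0,0,11],
    [0,0,11],
  ],
  twist=[0,0,0,0,0,0],
)

```text
time_s: 13.68
ee_pos: [0.5571, 0.0289, 0.1838]
eef_rot: [2.199, 2.243, 0.0]
wrist_force: [0.8, 0.4, -0.2]
finger_gap: 0.09
gripper_force: 30.0
```

```bash
python3 - <<'E'
from h import *
p=[]
for i in range(3):
    m,I=shot(f'w6_{i}');s=observe();p.append(s['ee_pos'])
M=R.from_rotvec(s['eef_rot']).as_matrix();P=np.mean(p,0);print(P,M[:,0].round(3),M[:,1].round(3),s['wrist_force'],s['gripper_force'],s['time_s'])
print('holder foot px if straight',proj(m,P+[0,-.032,-.0725]),proj(m,P+[0,.032,-.0725]),'slot',proj(m,np.array([.558,.0295,.03])))
h=cv2.cvtColor(I,cv2.COLOR_BGR2HSV)
red=(((h[...,0]<8)|(h[...,0]>172))&(h[...,1]>130)&(h[...,2]>60)).astype(np.uint8)
for c in cv2.findContours(red,0,1)[0]:
    if cv2.contourArea(c)>8: print('red',cv2.contourArea(c),cv2.boundingRect(c))
y=((h[...,0]>18)&(h[...,0]<34)&(h[...,1]>110)&(h[...,2]>60)).astype(np.uint8)
for c in cv2.findContours(y,0,1)[0]:
    if cv2.contourArea(c)>60: print('yel',cv2.contourArea(c),cv2.boundingRect(c))
E
```

```text
[0.5578199  0.02907547 0.18483266] [-0.02   1.     0.001] [1.    0.02  0.003] [ 0.16051326 -0.07800736 -0.49266256] 29.999711215496063 13.8333
holder foot px if straight [278.76453569 252.63447241] [280.30875932 181.93162688] slot [279.56349475 194.52682214]
red 23.5 (519, 282, 22, 5)
red 12.5 (25, 282, 11, 3)
red 97.5 (277, 166, 8, 18)
yel 2513.5 (94, 374, 311, 18)
yel 92.0 (259, 323, 5, 36)
yel 192.5 (295, 301, 7, 58)
yel 1405.0 (272, 183, 15, 119)
```

The slot reads x ≈ 0.559 from directly above, with the holder in line with it. I'll lower it in slowly.

>>> servo_tool(
  travel=[
    [0,0.1,2],
    [0,0.1,3.5],
    [0,0.1,4.5],
    [0,0.1,5],
    [0,0.1,5.5],
    [0,0.1,6],
    [0,0.1,6],
    [0,0.1,6],
  ],
  twist=[0,0,0,0,0,0,0,0],
)

```text
time_s: 14.5
ee_pos: [0.558, 0.0289, 0.1235]
eef_rot: [2.199, 2.243, 0.001]
wrist_force: [0.1, -0.1, -1.1]
finger_gap: 0.089
gripper_force: 30.0
```

>>> servo_tool(
  travel=[
    [0,0,0.4],
    [0,0,0.8],
    [0,0,1.2],
    [0,0,1.6],
    [0,0,1.9],
    [0,0,1.9],
  ],
  twist=[0,0,0,0,0,0],
)

```text
time_s: 15.0
ee_pos: [0.5578, 0.0289, 0.1036]
eef_rot: [2.199, 2.243, -0.0]
wrist_force: [2.6, -0.5, -1.6]
finger_gap: 0.092
gripper_force: 30.0
```

>>> servo_tool(
  travel=[
    [0,0,0.1],
    [0,0,0.2],
    [0,0,0.3],
    [0,0,0.3],
  ],
  twist=[0,0,0,0],
)

```text
time_s: 15.33
ee_pos: [0.5579, 0.0289, 0.1015]
eef_rot: [2.199, 2.243, 0.001]
wrist_force: [0.2, 0.5, 3.4]
finger_gap: 0.09
gripper_force: 30.0
```

>>> servo_tool(
  travel=[
    [0,0,0.1],
    [0,0,0.2],
    [0,0,0.3],
    [0,0,0.3],
  ],
  twist=[0,0,0,0],
)

```text
time_s: 15.67
ee_pos: [0.558, 0.0289, 0.0984]
eef_rot: [2.199, 2.243, 0.001]
wrist_force: [0.7, 0.4, 4.9]
finger_gap: 0.091
gripper_force: 30.0
```

>>> servo_tool(
  travel=[
    [0,0,0.1],
    [0,0,0.2],
    [0,0,0.3],
    [0,0,0.3],
    [0,0,0.3],
  ],
  twist=[0,0,0,0,0],
)

```text
time_s: 16.08
ee_pos: [0.558, 0.0289, 0.0956]
eef_rot: [2.199, 2.243, 0.001]
wrist_force: [0.2, -0.0, 7.1]
finger_gap: 0.093
gripper_force: 30.0
```

>>> servo_tool(
  travel=[
    [0,0,0.1],
    [0,0,0.1],
    [0,0,0.1],
    [0,0,0.1],
  ],
  twist=[0,0,0,0],
)

```text
time_s: 16.42
ee_pos: [0.5581, 0.0289, 0.0951]
eef_rot: [2.199, 2.243, 0.002]
wrist_force: [-1.1, 0.3, 10.6]
finger_gap: 0.086
gripper_force: 30.0
```

The force rose past the spring's 8.4 N with almost no further travel, so it is on the stop. I'll check that it holds steady.

>>> servo_tool(
  travel=[
    [0,0,0.05],
    [0,0,0.05],
    [0,0,0.05],
    [0,0,0.05],
    [0,0,0.05],
    [0,0,0.05],
    [0,0,0.05],
    [0,0,0.05],
  ],
  twist=[0,0,0,0,0,0,0,0],
)

```text
time_s: 17.08
ee_pos: [0.5582, 0.0289, 0.095]
eef_rot: [2.199, 2.243, 0.002]
wrist_force: [-2.1, 0.0, 15.6]
finger_gap: 0.087
gripper_force: 30.0
```

```bash
python3 - <<'E'
from h import *
f=[];z=[]
for i in range(5):
    vision.grab_frame('wrist');s=observe();f.append(s['wrist_force']);z.append(s['ee_pos'])
print(np.mean(f,0).round(2),np.mean(z,0).round(4),s['gripper_force'],s['finger_gap'])
# gauge still on peg: compare scene patch with s2
a=cv2.imread('pics/s2.png')[190:262,228:262].astype(int);b=vision.grab_frame('scene')[:,:,::-1][190:262,228:262].astype(int)
print('plate patch diff',abs(a-b).mean())
E
```

```text
[-2.52  0.25 15.33] [0.5582 0.0289 0.0951] 30.017662346363068 0.08620985573406269
plate patch diff 3.323529411764706
```

It's steady at about 15 N on the stop, and the plate's image patch hasn't changed. Handing in.

```bash
python3 -c "
from bench import job_done
print(job_done())"
```

```text
the job is handed in; nothing more can be done
None
```

I handed the job in at about 17 s of the 64 s: the gauge plate hangs by its eye on the peg, let go, and the label holder is pressed onto the strip's stop with about 15 N and still gripped, label to the front; the hand-in returned no verdict, so I can't confirm it passed.

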